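# Shut the hole-saw case and its drawer

### The job

The blue hole-saw case in the open red drawer has been left with its lid up. Using only your fingertips, push the case's lid fully shut, and only then push the drawer fully home into the grey unit, gently and without slamming either. Nothing is to be picked up, and the other things on the bench and on the unit stay where they are.

Things in the scene. Friction and masses are not known exactly. Their poses are not given: they have to be found in the camera images.
- organiser: low grey steel drawer unit with one red-fronted drawer, fixed to the bench: 140 mm deep (its x), 240 mm wide (its y), 84 mm high. Origin under its centre on the bench; its own -x axis is the open front, out of which the drawer slides; z up. The mouth is the plane x = -70 mm.
- drawer (a joint): how far the drawer stands out of the unit, m: 0 = fully home, stop at 0.175; starts 0.155 to 0.17. It slides along the unit's x axis, with 4 N friction, and stays where it is left. The front panel is 238 mm wide, from 8 to 82 mm above the bench and 12 mm thick.
- drawer_lip (a point): middle of the outer edge of the aluminium pull lip on the drawer front; moves with the drawer. The lip is 150 mm long across the front, 6 mm thick, 73 mm above the bench, and sticks out 10 mm from the red panel. With the drawer home it lies 93 mm in front of the unit's centre.
- case_lid (a joint): angle of the lid of the blue case, rad: 0 = shut, 1.57 = upright, up to 1.92 = leaning back towards the drawer unit; starts 0.6 to 1.88. The hinge is stiff (0.13 N m, about 1.5 N at the free edge): the lid stays at whatever angle it is left.
- lid_hinge (a point): middle of the lid's hinge line, 38.5 mm above the bench; the line runs along the unit's y axis at the back of the case (the side towards the unit). Moves with the drawer.
- lid_edge (a point): middle of the lid's free edge, on its outer face; moves with the lid. The lid is a shell 190 mm wide (95 mm to either side of this point) and 20 mm thick; with the lid shut this point is 93 mm in front of the hinge line and 21 mm above it, and the flat outer face runs from it back to the hinge side. As the lid opens, the point swings up and back about the hinge line.
- copper_tee: copper-coloured pipe tee, 48x60x25 mm, lying on top of the drawer unit behind its middle (top at 84 mm). Origin under its centre. Loose; leave alone.
- screw_jar: clear jar of screws with a beige lid, 59x58x88 mm, standing on the bench. Origin under its centre. Loose; leave alone.
- battery_pack: black power-tool battery, 71x76x56 mm, on the bench. Origin under its centre. Loose; leave alone.
- moisture_meter: black hand meter with an orange key, 36x50x104 mm, standing upright. Origin under its centre. Loose; leave alone.
- case: blue plastic hole-saw case, 98x190x48 mm, fixed inside the drawer, its long side across the drawer, its latches towards the drawer front, its underside 12.5 mm above the bench; shut, its lid's top is about 60 mm above the bench and passes under the unit's top. Origin at the middle of its underside, axes as the unit's.
- glue_bottle: white glue bottle with an orange nozzle, 39x55x168 mm, standing on the bench left of the open drawer (about 165 mm from the drawer's middle line). Origin under its centre. Loose; leave alone.
- spray_can: black spray can with a black cap, 66 mm across, 193 mm tall, standing on the bench right of the open drawer (about 175 mm from the drawer's middle line). Origin under its centre. Loose; leave alone.

How it is judged (in metres and radians):
On the way, in this order (a step that is already met when the one before it is completed fails the run):
1. the lid of the blue case is pushed shut while the drawer is still out (value of joint case_lid below 0.06 rad and value of joint drawer above 0.1 m), for 0.2 s.
2. the drawer is pushed fully home (value of joint case_lid below 0.06 rad and value of joint drawer below 0.006 m), for 0.2 s.
At the end, for the whole second after the job is handed in: The case's lid is shut (within 0.06 rad, about 5 mm at its edge), the drawer is home (within 6 mm) and at rest, and every loose thing is within 20 mm of where it was (all of step 2 and velocity of joint drawer between -0.01 and 0.01 m/s and distance of each of copper_tee, screw_jar, battery_pack, moisture_meter, glue_bottle, spray_can from where it was at the start of the episode below 0.02 m); the robot touches nothing.
It fails at once if the drawer was pushed in against the open lid (value of joint drawer below 0.115 m and value of joint case_lid above 0.2 rad).
It fails at once if the drawer was slammed (faster than 0.5 m/s) or the lid was (faster than 5 rad/s) (velocity of joint drawer below -0.5 m/s or velocity of joint case_lid below -5 rad/s).
It fails at once if the drawer unit, drawer or case was pressed harder than 70 N (contact force between any of the arm, the fingers and organiser above 70 N).
It fails at once if one of the loose things was lifted, carried or pushed more than 20 mm (distance of any of copper_tee, screw_jar, battery_pack, moisture_meter, glue_bottle, spray_can from where it was at the start of the episode above 0.02 m).
It fails at once if the jar, meter, glue bottle or spray can was tipped (angle between any of screw_jar, moisture_meter, glue_bottle, spray_can's own z axis and vertical above 0.3 rad).
It also fails if it takes over 45 s, if anything falls off the work surface, if the arm or the gripper's body presses on something with over 40 N, if the wrist force passes 120 N, or if a joint passes its speed limit or range.

### The arm

A 6-joint arm with a two-finger parallel gripper is mounted at the origin on a cart in front of the work surface, level with it; the furniture and walls round the work are solid. World frame = base frame: x ahead of the robot, y to its left, z up, the work surface at z = 0. Lengths are in mm, angles in rad, forces in N, time in s.
With the tool pointing down it reaches from about 300 to 775 mm from the base axis. Payload 14.6 kg.
Tool frame: the origin (TCP) lies on the centre line of the jaws, within the pads' length; the fingertips stand 8 mm ahead of it and the grasp point (between the pads) lies 11 mm behind it; z points along the fingers, y is the line along which they close (so a half turn about z gives the same grasp; the last joint's range is limited). The gripper opens to 94 mm and grips with 3 to 60 N. Pads are 16 mm wide; open, the fingers measure 119 mm over their backs; the gripper's body (75 mm by 177 mm) begins 78 mm behind the grasp point.
Start: joints at [-0.067, 0.3, 1.521, -0, 1.321, -0.067], TCP at [549.99, -0.002, 213.446] pointing down, gripper open.
Joint ranges: [-3.03, 3.03], [-0.79, 2.21], [0.23, 2.52], [-1.04, 4.18], [0, 3.07], [-2.55, 2.55]. Speed limits (rad/s): [2.22, 2.22, 2.57, 3.14, 3.14, 3.14].

### API

Orientations are given as [roll, pitch, yaw] about the fixed x, y, z axes, in that order (R = Rz(yaw) Ry(pitch) Rx(roll)).
In Python, from cell import manip gives the robot as it stands.
- The arm moves only by the tool jog_arm, never from a script. Its argument "rows" is one flat list of numbers, 7 for each row, row after row: the shift along the world's x, y, z in cm, then the turn, a rotation vector about the world's x, y, z in rad, then the closure, from 0 (fully open) to 1 (shut). In form: [dx, dy, dz, rx, ry, rz, fingers, dx, dy, dz, rx, ry, rz, fingers, ...]. A call has 1 to 20 rows; each row shifts and turns the commanded pose from where the row before left it; what a row does not reach is not made up. A row lasts 1/12 s, in which the tool goes at most 41.7 mm and 7.16 degrees, less where a joint would pass 70% of its speed; a pose out of reach is approached as far as the arm can. A call with a gripper value outside its range is refused whole. The fingers move at their own pace and stop on an object; "newtons" is the grip in N (left out, the last holds). Time passes only in rows, so rows that do not move let the fingers close. It gives the time, the measured TCP pose, the force, the opening and the grip force at its end, in the units of the state.
- manip.read_state(): the state, without advancing time (a new reading comes with each control period).
- manip.camera(name): name is "scene" or "side" or "wrist"; returns (picture, depth): 420x560x3 uint8, blue, green, red; 420x560 float32, mm along the optical axis (not along the pixel's ray), 0 where there is no reading.
- manip.camera_model(name): a dict with "K" (3x3 intrinsics, pixels), "R" (3x3) and "t" (3): a world point X has camera coordinates R X + t. Camera axes: x right, y down, z forward; pixel columns grow to the right and rows downward; lengths in mm; the calibration is good to about 2 mm. A picture is of the moment at which its call begins: read the wrist's pose just before it. camera_model takes no time and is no camera call; for the wrist camera it gives the pose at the moment of the call.
- manip.sign_off(): hands the job in; it is judged then, once.
The state is a dict: "clock": time; "joints": joint angles; "qd": joint speeds; "effort": joint torques, N m; "eef_pos": TCP position; "eef_rot": TCP orientation; "wrist_force": force on the tool from outside, world axes, zero at the start; "moment": the same for the moment, N m; "finger_gap": finger opening in mm; "finger_force": force on a finger pad.
Only numpy, scipy, OpenCV 4.12 (cv2) and the standard library are available. Lean on these libraries where they do the work, as an engineer would, in place of code of your own. Each camera call takes 0.05 s, during which the arm holds its last target. There are 200 camera calls.

## Working session

There is one attempt and no reset: what is moved stays moved. The work goes in short steps, Python scripts to look and compute and a tool call to move; the robot and the scene stay as the last step left them, time stands still between calls to the robot, and variables do not carry over. Pictures are saved under pics/ and viewed, at most 10 in all, crops included, and the job is handed in when it is done.

Besides the shell and the picture viewer there is one more tool, called after "Emit:" as name(argument=value, ...) on one line, values as JSON. jog_arm: Moves the arm, as the interface text tells. Its arguments: {"type":"object","properties":{"rows":{"type":"array"},"newtons":{"type":"number"}},"required":["rows"]}

```bash
mkdir -p pics; ls
cat > h.py <<'E'
import numpy as np, cv2
from cell import manip
def cloud(n):
    m=manip.camera_model(n); p,d=manip.camera(n)
    K,R,t=[np.array(m[k],float) for k in('K','R','t')]
    v,u=np.mgrid[:420,:560]
    c=np.stack([(u-K[0,2])/K[0,0]*d,(v-K[1,2])/K[1,1]*d,d],-1)
    return p,d,(c-t.ravel())@R
E
python3 - <<'E'
from h import *
out=[]
for n in('scene','side'):
    p,d,X=cloud(n); out.append(p); np.savez('/tmp/'+n,p=p,d=d,X=X)
cv2.imwrite('pics/a.png',cv2.resize(np.vstack(out),(560,840))[:, :][:420]); cv2.imwrite('pics/b.png',out[1])
print(manip.read_state())
E
```

```text
pics
{'clock': 0.1, 'joints': array([-6.66077057e-02,  3.00396637e-01,  1.52152550e+00, -9.84910920e-06,
        1.32068997e+00, -6.66176959e-02]), 'qd': array([-0.00059556, -0.00181868, -0.00125274, -0.0003367 , -0.00044251,
        0.00082826]), 'effort': array([ 1.84928511e-03, -5.32644153e+01, -3.53284299e+01,  7.10431044e-02,
        2.34944851e-02, -7.30603051e-05]), 'eef_pos': array([5.49772091e+02, 5.51960885e-03, 2.12950681e+02]), 'eef_rot': array([-3.14057483e+00, -5.83443845e-05,  1.57080873e+00]), 'wrist_force': array([ 0.50734411, -0.38457567,  0.43084267]), 'moment': array([-0.06365035,  0.01725387,  0.05578528]), 'finger_force': 0.0, 'finger_gap': 93.96514735847906}
```

View pics/a.png

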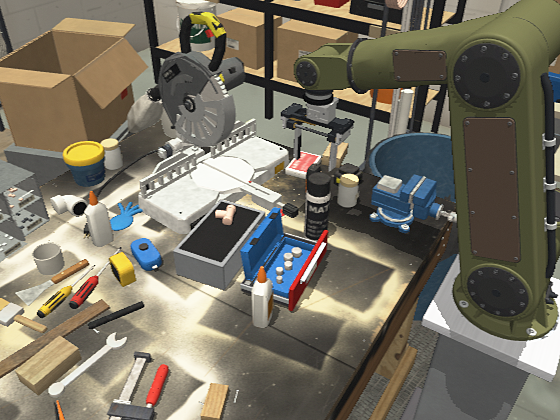

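View pics/b.png

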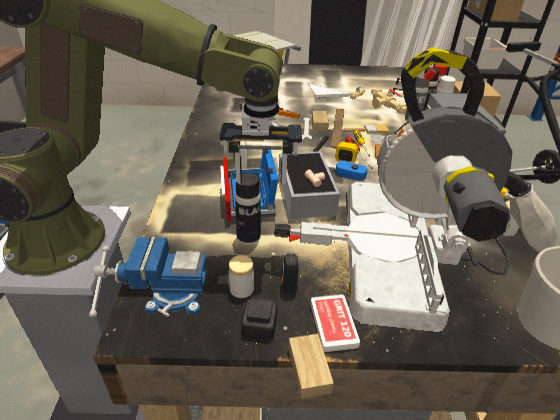

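The scene view shows the blue lid about upright (columns 245-283, rows 208-275). The red front is on the robot side (about 310,270), the tee is on the grey unit (225,213), the glue bottle is at (262,295) and the can at (318,205). The side view agrees: lid at (268,180), red front at (227,190).

Run:
```python
from h import *
for n in('scene','side'):
    f=np.load('/tmp/'+n+'.npz'); p,d,X=f['p'],f['d'],f['X']
    hsv=cv2.cvtColor(p,cv2.COLOR_BGR2HSV); H,S,V=[hsv[...,i].astype(int) for i in range(3)]
    roi=(X[...,0]>300)&(X[...,0]<950)&(abs(X[...,1])<350)&(d>0)
    def rep(name,m):
        q=X[m&roi]
        if len(q)<5: print(n,name,len(q));return q
        print(n,name,len(q),'pct2/50/98',np.percentile(q,[2,50,98],axis=0).round(0).tolist()); return q
    red=((H<6)|(H>174))&(S>150)&(V>80)
    lab=cv2.connectedComponentsWithStats(red.astype(np.uint8)); 
    c=(310,270) if n=='scene' else (227,190)
    r=np.zeros_like(red);r[c[1]-60:c[1]+60,c[0]-50:c[0]+50]=1
    q=rep('red',red&r); 
    t=q[(q[:,2]>30)]; print(' red line',cv2.fitLine(t[:,:2].astype(np.float32),cv2.DIST_HUBER,0,.01,.01).ravel().round(3))
    c=(280,260) if n=='scene' else (255,185)
    r=np.zeros_like(red);r[c[1]-60:c[1]+60,c[0]-50:c[0]+50]=1
    blue=(H>98)&(H<120)&(S>120)
    q=rep('blue',blue&r)
    for z in range(20,160,10):
        s=q[(q[:,2]>=z)&(q[:,2]<z+10)]
        if len(s)>4: print('  z',z,len(s),s.mean(0).round(0),s.min(0).round(0),s.max(0).round(0))
    top=(abs(X[...,2]-84)<4)&(S<90)
    c=(225,240) if n=='scene' else (310,180)
    r=np.zeros_like(red);r[c[1]-60:c[1]+60,c[0]-60:c[0]+60]=1
    m=(top&r&roi).astype(np.uint8); k,l,st,_=cv2.connectedComponentsWithStats(m)
    b=l==1+np.argmax(st[1:,4]); q=rep('top',b)
    print('  rect',cv2.minAreaRect(q[:,:2].astype(np.float32)))
```

```text
scene red 599 pct2/50/98 [[414.0, 49.0, 16.0], [426.0, 264.0, 76.0], [500.0, 322.0, 86.0]]
 red line [ 1.65000e-01 -9.86000e-01  4.28780e+02  2.44158e+02]
scene blue 2808 pct2/50/98 [[462.0, 118.0, 12.0], [550.0, 212.0, 42.0], [583.0, 317.0, 131.0]]
  z 20 202 [518. 185.  25.] [442. 113.  20.] [567. 306.  30.]
  z 30 226 [522. 189.  36.] [441. 113.  30.] [642. 312.  40.]
  z 40 397 [556. 217.  44.] [443. 115.  40.] [638. 317.  50.]
  z 50 137 [565. 219.  54.] [534. 114.  50.] [636. 319.  60.]
  z 60 147 [566. 218.  65.] [535. 114.  60.] [629. 318.  70.]
  z 70 130 [567. 221.  75.] [537. 125.  70.] [585. 319.  80.]
  z 80 150 [568. 221.  85.] [538. 126.  80.] [584. 319.  90.]
  z 90 122 [569. 220.  95.] [539. 125.  90.] [585. 319. 100.]
  z 100 44 [561. 254. 104.] [541. 126. 100.] [582. 319. 110.]
  z 110 31 [550. 283. 115.] [458. 130. 110.] [576. 347. 120.]
  z 120 214 [567. 236. 128.] [541. 130. 120.] [589. 319. 130.]
  z 130 137 [561. 232. 132.] [487.  48. 130.] [586. 318. 138.]
scene top 2635 pct2/50/98 [[604.0, 126.0, 82.0], [670.0, 256.0, 85.0], [752.0, 347.0, 88.0]]
  rect ((68
[... 584 characters left out ...]
  60.]
  z 60 49 [564. 217.  65.] [540. 122.  60.] [584. 315.  70.]
  z 70 33 [564. 209.  74.] [540. 126.  70.] [583. 316.  79.]
  z 80 32 [567. 198.  85.] [543. 126.  81.] [586. 319.  90.]
  z 90 28 [569. 181.  95.] [543. 125.  90.] [588. 316. 100.]
  z 100 24 [567. 117. 104.] [483.  29. 100.] [588. 133. 110.]
  z 110 21 [581. 129. 116.] [571. 126. 110.] [591. 132. 120.]
  z 120 180 [572. 197. 127.] [484.  22. 120.] [591. 291. 130.]
  z 130 12 [565. 184. 132.] [547.  33. 130.] [582. 265. 139.]
side top 1608 pct2/50/98 [[622.0, 121.0, 81.0], [680.0, 215.0, 83.0], [757.0, 340.0, 86.0]]
  rect ((683.2376098632812, 233.51841735839844), (139.77330017089844, 234.6316680908203), 8.534408569335938)
```

Run:
```python
from h import *
a=0.143; c=np.array([682,236.5]); ux=np.array([np.cos(a),np.sin(a)]); uy=np.array([-ux[1],ux[0]])
for n in('scene','side'):
    f=np.load('/tmp/'+n+'.npz'); p,d,X=f['p'],f['d'],f['X']
    hsv=cv2.cvtColor(p,cv2.COLOR_BGR2HSV); H,S,V=[hsv[...,i].astype(int) for i in range(3)]
    U=np.stack([(X[...,:2]-c)@ux,(X[...,:2]-c)@uy,X[...,2]],-1)
    box=(d>0)&(U[...,0]>-290)&(U[...,0]<-50)&(abs(U[...,1])<125)&(U[...,2]>5)&(U[...,2]<145)
    blue=box&(H>98)&(H<120)&(S>120); red=box&((H<6)|(H>174))&(S>150)&(V>80)
    q=U[blue]; print(n,'blue y',np.percentile(q[:,1],[1,99]).round())
    for z in range(40,140,8):
        s=q[(q[:,2]>=z)&(q[:,2]<z+8)&(q[:,0]>-140)]
        if len(s)>4: print(' z',z,len(s),np.percentile(s[:,0],[3,25,50,75,97]).round(1))
    r=U[red]; print(' red x',np.percentile(r[:,0],[3,20,50,80,97]).round(1),'y',np.percentile(r[:,1],[2,98]).round(),'zmax',np.percentile(r[:,2],98))
    w=box&(S<60)&(V>120)&(U[...,0]<-215)&(U[...,2]>60)
    w=U[w]; print(' lip',len(w),np.percentile(w,[3,50,97],axis=0).round(1).tolist())
    tee=(d>0)&(abs(U[...,0])<90)&(abs(U[...,1])<120)&(U[...,2]>92)&(U[...,2]<125)
    t=U[tee]; print(' tee',len(t),np.percentile(t,[3,50,97],axis=0).round().tolist() if len(t) else '')
```

```text
scene blue y [-94.  99.]
 z 40 348 [-136.4 -131.3 -126.2 -120.6 -116.3]
 z 48 129 [-134.4 -119.5 -117.1 -115.8 -114. ]
 z 56 91 [-130.3 -118.9 -116.4 -115.3 -114.5]
 z 64 126 [-130.8 -116.8 -115.2 -114.1 -112.3]
 z 72 99 [-128.  -116.1 -114.2 -113.5 -112.4]
 z 80 122 [-127.8 -114.7 -113.1 -112.1 -110.7]
 z 88 101 [-128.2 -113.3 -112.1 -111.4 -109.5]
 z 96 72 [-127.4 -119.  -111.9 -111.1 -109.9]
 z 104 27 [-128.  -122.8 -118.6 -113.8 -108.4]
 z 112 23 [-127.7 -122.8 -119.9 -113.7 -107.5]
 z 120 83 [-125.4 -115.8 -111.4 -107.4 -105. ]
 z 128 264 [-125.9 -121.9 -116.3 -111.2 -106.3]
 red x [-253.9 -252.9 -250.3 -245.3 -242.1] y [-104.  122.] zmax 85.50902491585103
 lip 221 [[-262.7, -64.8, 72.3], [-256.8, 14.1, 76.7], [-251.9, 77.4, 80.2]]
 tee 234 [[-13.0, -73.0, 93.0], [5.0, -36.0, 104.0], [33.0, -18.0, 109.0]]
side blue y [-95. 109.]
 z 40 146 [-134.4 -131.1 -126.7 -120.9 -115.6]
 z 48 36 [-132.2 -123.8 -118.1 -115.2 -114.6]
 z 56 34 [-129.9 -124.1 -117.5 -114.3 -113.3]
 z 64 40 [-130.1 -124.9 -119.4 -113.5 -112.4]
 z 72 25 [-128.1 -124.4 -120.7 -117.4 -113.7]
 z 80 26 [-127.4 -123.9 -120.3 -116.5 -110.1]
 z 88 24 [-127.4 -124.6 -119.9 -115.8 -110.6]
 z 96 19 [-124.6 -122.1 -118.9 -113.7 -109. ]
 z 104 15 [-124.5 -120.6 -116.1 -111.2 -107.7]
 z 112 18 [-123.5 -119.5 -116.5 -110.9 -106.8]
 z 120 118 [-122.4 -115.9 -110.6 -107.  -104.5]
 z 128 71 [-126.7 -120.8 -116.8 -112.9 -107.9]
 red x [-250.2 -248.2 -244.9 -241.5 -239.5] y [-119.  108.] zmax 82.40002485922538
 lip 98 [[-260.9, -69.5, 71.1], [-256.0, -5.5, 73.6], [-251.6, 71.8, 76.6]]
 tee 175 [[-11.0, -80.0, 92.0], [7.0, -49.0, 101.0], [37.0, -23.0, 106.0]]
```

Emit:
jog_arm(rows=[0,0,3,0,0,0,1,0,0,3,0,0,0,1,0,0,3,0,0,0,1,0.6,2.3,0,0,0,0.05,1,0.6,2.3,0,0,0,0.05,1,0.6,2.3,0,0,0,0.043,1,0.6,2.3,0,0,0,0,1,0.6,2.3,0,0,0,0,1,0.6,2.3,0,0,0,0,1,0.6,2.3,0,0,0,0,1,0.6,2.3,0,0,0,0,1,0.7,2.3,0,0,0,0,1,0.6,1.9,0,0,0,0,1,0,0,0,0,0,0,1,0,0,0,0,0,0,1])

```text
clock: 1.35
eef_pos: [610.8, 226.4, 302.5]
eef_rot: [-3.14, 0.0, 1.715]
wrist_force: [0.5, -0.7, 0.4]
finger_gap: 0.5
finger_force: 0.0
```

Emit:
jog_arm(rows=[0,0,-2.5,0,0,0,1,0,0,-2.5,0,0,0,1,0,0,-2.5,0,0,0,1,0,0,-2.5,0,0,0,1,0,0,-2.5,0,0,0,1,0,0,-2.5,0,0,0,1,0,0,-2,0,0,0,1,0,0,-1.2,0,0,0,1,0,0,-0.7,0,0,0,1,0,0,0,0,0,0,1,0,0,0,0,0,0,1])

```text
clock: 2.27
eef_pos: [611.4, 225.7, 115.5]
eef_rot: [3.141, -0.0, 1.713]
wrist_force: [-0.4, 0.7, 0.2]
finger_gap: 0.3
finger_force: 0.0
```

Run:
```python
from h import *
p,_,_=cloud('side'); q,_,_=cloud('scene')
cv2.imwrite('pics/c.png',np.hstack([cv2.resize(p[90:240,180:340],(400,375)),cv2.resize(q[170:330,190:350],(400,375))]))
# tip trajectory: front-bottom corner on outer face at a=80 from the hinge
for th in np.arange(1.67,-0.01,-0.12):
    a=85; x=-135-a*np.cos(th)+21*np.sin(th); z=38.5+a*np.sin(th)+21*np.cos(th)
    print(round(th,2),'tcp unit x',round(x+12.5),'z',round(z+8))
```

```text
1.67 tcp unit x -93 z 129
1.55 tcp unit x -103 z 132
1.43 tcp unit x -114 z 134
1.31 tcp unit x -124 z 134
1.19 tcp unit x -135 z 133
1.07 tcp unit x -145 z 131
0.95 tcp unit x -155 z 128
0.83 tcp unit x -164 z 123
0.71 tcp unit x -173 z 118
0.59 tcp unit x -181 z 111
0.47 tcp unit x -189 z 104
0.35 tcp unit x -195 z 95
0.23 tcp unit x -200 z 86
0.11 tcp unit x -205 z 77
```

View pics/c.png

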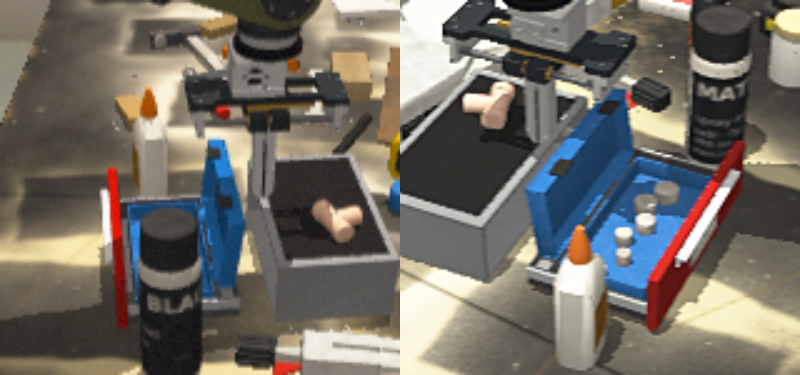

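The fingers stand behind the lid with a clear gap to it (side view) and to the tee. I'll push the lid over towards the drawer front.

Emit:
jog_arm(rows=[-0.59,-0.085,0,0,0,0,1,-0.59,-0.085,0,0,0,0,1,-0.59,-0.085,0,0,0,0,1,-0.59,-0.085,0,0,0,0,1,-0.59,-0.085,0,0,0,0,1,-0.59,-0.085,0,0,0,0,1,-0.59,-0.085,0,0,0,0,1,-0.59,-0.085,0,0,0,0,1,-0.59,-0.085,0,0,0,0,1,-0.59,-0.085,0,0,0,0,1,-0.59,-0.085,0,0,0,0,1,-0.59,-0.085,0,0,0,0,1,-0.59,-0.085,0,0,0,0,1,-0.59,-0.085,0,0,0,0,1,-0.59,-0.085,0,0,0,0,1,-0.59,-0.085,0,0,0,0,1])

```text
clock: 3.7
eef_pos: [516.0, 212.3, 114.4]
eef_rot: [-3.142, -0.0, 1.714]
wrist_force: [1.1, 0.3, 0.2]
finger_gap: 0.7
finger_force: 0.6
```

```bash
cat >> h.py <<'E'
a=0.143; c=np.array([682,236.5]); ux=np.array([np.cos(a),np.sin(a)]); uy=np.array([-ux[1],ux[0]])
def unit(X): return np.stack([(X[...,:2]-c)@ux,(X[...,:2]-c)@uy,X[...,2]],-1)
def look(n):
    p,d,X=cloud(n);U=unit(X)
    hsv=cv2.cvtColor(p,cv2.COLOR_BGR2HSV); H,S,V=[hsv[...,i].astype(int) for i in range(3)]
    box=(d>0)&(U[...,0]>-290)&(U[...,0]<-50)&(abs(U[...,1])<130)&(U[...,2]>5)&(U[...,2]<145)
    return p,U,U[box&(H>98)&(H<120)&(S>120)],U[box&((H<6)|(H>174))&(S>150)&(V>80)]
E
python3 - <<'E'
from h import *
s=manip.read_state();print(unit(s['eef_pos']),s['wrist_force'])
for n in('side','scene'):
    p,U,b,r=look(n)
    cv2.imwrite('pics/d%s.png'%n,cv2.resize(p[90:250,180:340] if n=='side' else p[170:330,190:350],(400,400)))
    print(n,'red x',np.percentile(r[:,0],[3,50]))
    for x in range(-240,-90,15):
        s=b[(abs(b[:,0]-x)<7.5)]
        if len(s)>4: print(x,len(s),np.percentile(s[:,2],[50,90,97]).round())
E
```

```text
[-167.77654405   -0.25881647  114.44676494] [1.14668051 0.28704999 0.19181675]
side red x [-250.14157004 -244.86597492]
-225 92 [22. 37. 38.]
-210 33 [27. 35. 37.]
-195 84 [110. 114. 115.]
-180 79 [116. 118. 119.]
-150 71 [75. 83. 85.]
-135 161 [63. 72. 73.]
-120 43 [57. 59. 60.]
scene red x [-253.7910503  -250.29180888]
-225 35 [34. 40. 42.]
-210 280 [16. 33. 38.]
-195 603 [107. 117. 119.]
-180 326 [109. 118. 120.]
-165 171 [ 32. 104. 105.]
-150 80 [76. 88. 89.]
-135 108 [63. 69. 73.]
-120 44 [56. 59. 60.]
```

View pics/dside.png

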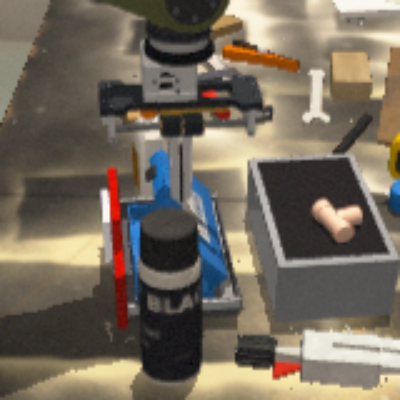

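The lid now leans forward at about 0.73 rad and the fingertip is on its outer face. I'll follow the arc down.

Emit:
jog_arm(rows=[-0.4,-0.057,-0.29,0,0,0,1,-0.38,-0.054,-0.31,0,0,0,1,-0.36,-0.051,-0.33,0,0,0,1,-0.34,-0.048,-0.35,0,0,0,1,-0.32,-0.045,-0.37,0,0,0,1,-0.3,-0.043,-0.39,0,0,0,1,-0.27,-0.038,-0.41,0,0,0,1,-0.25,-0.035,-0.42,0,0,0,1,-0.22,-0.031,-0.44,0,0,0,1,-0.2,-0.028,-0.45,0,0,0,1,-0.17,-0.024,-0.4,0,0,0,1,0,0,0,0,0,0,1,0,0,0,0,0,0,1])

```text
clock: 4.88
eef_pos: [484.4, 207.8, 72.6]
eef_rot: [-3.141, 0.0, 1.714]
wrist_force: [0.4, -0.4, -0.3]
finger_gap: 0.6
finger_force: 0.0
```

Emit:
jog_arm(rows=[0,0,-0.2,0,0,0,1,0,0,-0.2,0,0,0,1,0,0,-0.1,0,0,0,1,0,0,-0.1,0,0,0,1,0,0,0,0,0,0,1,0,0,0,0,0,0,1])

```text
clock: 5.38
eef_pos: [485.0, 208.0, 67.7]
eef_rot: [3.14, -0.0, 1.714]
wrist_force: [-1.9, -0.6, 9.2]
finger_gap: 0.2
finger_force: 4.7
```

Emit:
jog_arm(rows=[0,0,-0.1,0,0,0,1,0,0,0,0,0,0,1,0,0,0,0,0,0,1,0,0,0,0,0,0,1])

```text
clock: 5.72
eef_pos: [485.6, 208.1, 67.5]
eef_rot: [3.138, -0.0, 1.714]
wrist_force: [-3.5, -2.9, 17.4]
finger_gap: 0.4
finger_force: 8.4
```

Contact is firm at 17 N and tip height 59.5 mm, so the lid is shut. I'll lift, move out in front of the drawer and check.

Emit:
jog_arm(rows=[0,0,0.5,0,0,0,1,0,0,2,0,0,0,1,0,0,2.5,0,0,0,1,0,0,2.5,0,0,0,1,0,0,2,0,0,0,1,-2,-0.29,0,0,0,0,1,-2,-0.29,0,0,0,0,1,-2,-0.29,0,0,0,0,1,-2,-0.29,0,0,0,0,1,-2,-0.29,0,0,0,0,1,0,0,0,0,0,0,1,0,0,0,0,0,0,1])

```text
clock: 6.72
eef_pos: [384.4, 193.4, 161.3]
eef_rot: [3.141, -0.0, 1.714]
wrist_force: [0.1, 0.6, -0.1]
finger_gap: 0.5
finger_force: 0.0
```

Run:
```python
from h import *
s=manip.read_state();print(unit(s['eef_pos']),s['wrist_force'])
for n in('side','scene'):
    p,U,b,r=look(n)
    cv2.imwrite('pics/e%s.png'%n,cv2.resize(p[90:250,180:340] if n=='side' else p[170:330,190:350],(400,400)))
    print(n,'red x',np.percentile(r[:,0],[3,50]))
    for x in range(-240,-90,15):
        s=b[(abs(b[:,0]-x)<7.5)]
        if len(s)>4: print(x,len(s),np.percentile(s[:,2],[50,90,97]).round())
```

```text
[-3.00694689e+02 -2.13934075e-01  1.61264450e+02] [ 0.09679683  0.59185084 -0.11145294]
side red x [-249.03403336 -243.66997243]
-225 97 [57. 59. 61.]
-210 48 [58. 59. 60.]
-195 35 [57. 59. 60.]
-180 33 [57. 60. 61.]
-165 31 [57. 59. 59.]
-150 130 [57. 59. 60.]
-135 97 [57. 60. 60.]
scene red x [-252.64649466 -248.90719819]
-225 317 [60. 62. 63.]
-210 333 [59. 62. 63.]
-195 201 [59. 62. 63.]
-180 125 [60. 62. 63.]
-165 128 [60. 63. 63.]
-150 240 [60. 62. 63.]
-135 80 [59. 62. 63.]
-120 6 [33. 36. 37.]
```

View pics/escene.png

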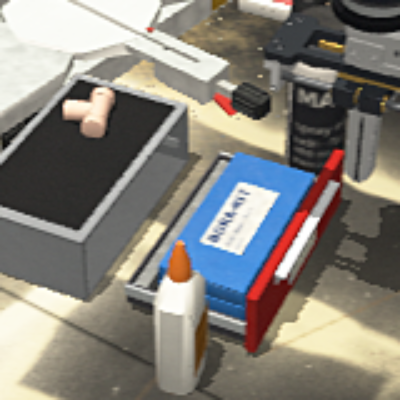

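The picture shows the lid shut flat (blue top at 250,215) and the drawer still out. I'll descend in front of the lip.

Emit:
jog_arm(rows=[0,0,-2,0,0,0,1,0,0,-2,0,0,0,1,0,0,-2,0,0,0,1,0,0,-2,0,0,0,1,0,0,-1.5,0,0,0,1,0,0,-0.4,0,0,0,1,0,0,0,0,0,0,1,0.8,0.115,0,0,0,0,1,0.8,0.115,0,0,0,0,1,0.5,0.072,0,0,0,0,1,0.4,0.058,0,0,0,0,1,0.4,0.058,0,0,0,0,1,0.4,0.058,0,0,0,0,1])

```text
clock: 7.9
eef_pos: [417.6, 198.1, 61.9]
eef_rot: [-3.141, 0.0, 1.714]
wrist_force: [-4.7, -0.3, 2.6]
finger_gap: 0.2
finger_force: 2.2
```

Emit:
jog_arm(rows=[0.6,0.087,0,0,0,0,1,0.79,0.114,0,0,0,0,1,0.79,0.114,0,0,0,0,1,0.79,0.114,0,0,0,0,1,0.79,0.114,0,0,0,0,1,0.79,0.114,0,0,0,0,1,0.79,0.114,0,0,0,0,1,0.79,0.114,0,0,0,0,1,0.79,0.114,0,0,0,0,1,0.79,0.114,0,0,0,0,1,0.79,0.114,0,0,0,0,1,0.79,0.114,0,0,0,0,1,0.79,0.114,0,0,0,0,1,0.79,0.114,0,0,0,0,1,0.79,0.114,0,0,0,0,1,0.79,0.114,0,0,0,0,1,0.79,0.114,0,0,0,0,1,0.6,0.087,0,0,0,0,1,0,0,0,0,0,0,1])

```text
clock: 9.48
eef_pos: [557.2, 218.2, 61.7]
eef_rot: [3.14, 0.0, 1.714]
wrist_force: [-0.2, -0.1, -0.0]
finger_gap: 0.1
finger_force: 0.0
```

Run:
```python
from h import *
s=manip.read_state();print(unit(s['eef_pos']),s['wrist_force'])
p,U,b,r=look('scene'); print(np.percentile(r[:,0],[3,50]))
```

```text
[-126.15790766   -0.37431968   61.74091087] [-0.17756167 -0.06387021 -0.03303417]
[-105.92948441 -103.46133382]
```

Emit:
jog_arm(rows=[0.4,0.057,0,0,0,0,1,0.4,0.057,0,0,0,0,1,0.4,0.057,0,0,0,0,1,0.3,0.043,0,0,0,0,1,0.2,0.028,0,0,0,0,1,0.1,0.014,0,0,0,0,1,0,0,0,0,0,0,1])

```text
clock: 10.12
eef_pos: [574.1, 220.7, 61.8]
eef_rot: [3.141, -0.0, 1.714]
wrist_force: [-1.9, -1.0, -0.5]
finger_gap: 0.4
finger_force: 0.8
```

Emit:
jog_arm(rows=[0.1,0.014,0,0,0,0,1,0.1,0.014,0,0,0,0,1,0.1,0.014,0,0,0,0,1,0.1,0.014,0,0,0,0,1,0,0,0,0,0,0,1])

```text
clock: 10.53
eef_pos: [578.1, 221.3, 61.8]
eef_rot: [3.141, -0.0, 1.714]
wrist_force: [-2.8, -1.3, -2.0]
finger_gap: 0.4
finger_force: 1.4
```

Still sliding at friction level, so I'll continue in 1 mm steps until the stop.

Emit:
jog_arm(rows=[0.1,0.014,0,0,0,0,1,0.1,0.014,0,0,0,0,1,0,0,0,0,0,0,1,0,0,0,0,0,0,1])

```text
clock: 10.87
eef_pos: [578.6, 221.3, 61.8]
eef_rot: [-3.138, 0.0, 1.714]
wrist_force: [-16.1, -2.9, 5.2]
finger_gap: 0.5
finger_force: 7.8
```

The force rose to 16 N with no further travel, so the drawer is at its stop. I'll back off.

Emit:
jog_arm(rows=[-0.3,-0.043,0,0,0,0,1,-1,-0.143,0,0,0,0,1,-2,-0.286,0,0,0,0,1,-2,-0.286,0,0,0,0,1,-1.5,-0.2,0,0,0,0,1,0,0,2,0,0,0,1,0,0,2.5,0,0,0,1,0,0,2.5,0,0,0,1,0,0,0,0,0,0,1,0,0,0,0,0,0,1])

```text
clock: 11.7
eef_pos: [513.0, 212.3, 133.4]
eef_rot: [3.137, -0.001, 1.714]
wrist_force: [0.1, -0.3, -1.4]
finger_gap: -0.0
finger_force: 0.0
```

Run:
```python
from h import *
o=[]
for n in('side','scene'):
    p,U,b,r=look(n); print(n,np.percentile(r[:,0],[3,20,50]),len(b)); o.append(cv2.resize(p[90:330,160:360],(400,480)))
cv2.imwrite('pics/f.png',np.hstack(o))
```

```text
side [-82.04612383 -81.15459928 -77.80905921] 0
scene [-85.23112372 -83.94430711 -82.4063111 ] 0
```

View pics/f.png

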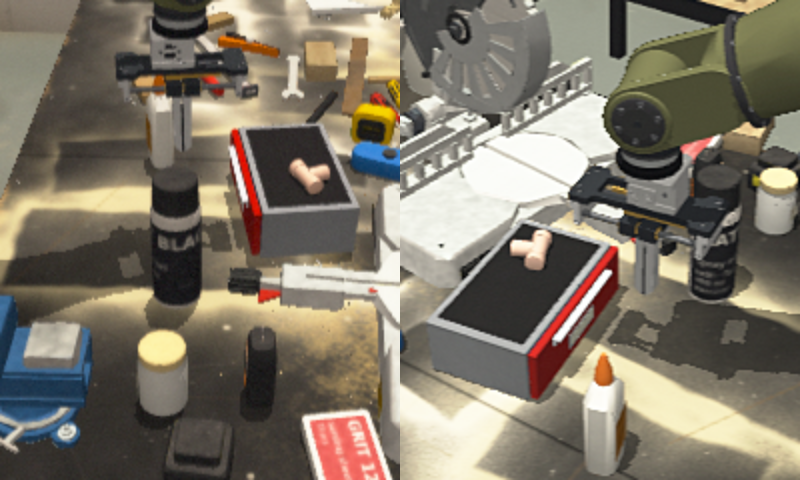

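Both views show the drawer flush with the unit (front at x ≈ -83, as expected), the loose things in place and the robot clear.

```bash
python3 -c "
from cell import manip
print(manip.sign_off())"
```

```text
the job is handed in; nothing more can be done
None
```

I pushed the case's lid shut first and then the drawer fully home, both gently; the final pictures show the loose things where they were, and the job is handed in (the sign-off gave no verdict).

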